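Cull misshapen brooch castings, seat a pair, tip off the rest

TASK

Put the steel dish under the tray's open lip, centred and square to it, lay every misshapen brooch casting from the tray in the round scrap pan, and seat two good castings, boss up, fully down in the two pockets of the wooden gluing block. Only then lift the tray by its bar so that the remaining good ones slide into the dish, and lower it level again. Leave the glue, brush, jar and reel alone.

Things in the scene. Friction and masses are not known exactly. Their poses are not given: they have to be found in the camera images.
- stand: Fixed stand of the tipping tray. Origin on the table under the tray's middle, z up; +y points to the tray's open lip, -y to its lifting bar. Tray level: floor (5 mm sheet) at z = 90 mm, inside x -112..112, y -112..112 mm, walls 16 mm high on three sides, none at the lip. The stand's legs reach to y = +60 mm at most, so the dish can tuck under the lip.
- tray (a joint): Tipping angle of the aluminium tray, rad: 0 level, at most 1.2. Hinged on the lip edge (stand's x direction, y = 112.5, z = 90 mm); lifting the bar swings it up and over towards the lip. 0.6 kg, lightly damped, no spring: it falls back level if let go. The castings slide off over the lip between 0.4 and 0.9 rad; tip slowly.
- tray_bar (a point): Middle of the tray's round steel lifting bar: 10 mm in diameter, 100 mm long, parallel to the stand's x, a thin arm at each end, 40 mm from the tray's end; at y = -152.5, z = 90 mm of the stand when level, 265 mm from the hinge. Can be pinched from above, fingers closing along the stand's y; it turns between the fingers. Axes turn with the tray.
- lip (a point): Middle of the tray's open lip edge, on the hinge line, 90 mm above the table; does not move when the tray tips.
- dish: Loose steel dish, 256 (x) by 150 (y) mm outside, 50 high, walls and floor 4 mm, 0.55 kg. Origin: centre of underside. Black grip tab 14 mm thick (x), 42 long, 4 to 40 mm high outside the middle of its +y wall, tab centre y = +96 mm; drag it by this. In place: heading as the stand's, centre 45 mm beyond the lip (stand y = 157 mm, x = 0), near wall 30 mm behind the lip, under the tray.
- scrap: Fixed round steel scrap pan, 170 mm in diameter, 45 mm high, thin nearly upright wall (4 mm), floor 5 mm thick. Origin: centre of its underside. Empty at start.
- jig: Fixed wooden gluing block, 70 (x) by 130 (y) mm, 14 mm high, with two square pockets 53 mm wide and 6 mm deep (pocket floor 8 mm above the table) at y = -32 and +32 mm. Origin: centre of its underside.
- jig_hole0 (a point): Centre of the mouth of the block's pocket at y = -32 mm, 14 mm above the table.
- jig_hole1 (a point): Centre of the mouth of the block's pocket at y = +32 mm, 14 mm above the table.
- casting1: Brass brooch casting, GOOD: flat flower of six equal petals, 46 mm across, 9 mm thick, with an 18 mm round boss exactly in the centre, 9 to 25 mm above the underside; take it by the boss. Origin: centre of the flower's underside, z out of its face. About 60 g. It may be absent. Lies face (boss) up on the tray at the start.
- casting2: Brass brooch casting, GOOD: flat flower of six equal petals, 46 mm across, 9 mm thick, with an 18 mm round boss exactly in the centre, 9 to 25 mm above the underside; take it by the boss. Origin: centre of the flower's underside, z out of its face. About 60 g. It may be absent. Lies face (boss) up on the tray at the start.
- casting3: Brass brooch casting, GOOD: flat flower of six equal petals, 46 mm across, 9 mm thick, with an 18 mm round boss exactly in the centre, 9 to 25 mm above the underside; take it by the boss. Origin: centre of the flower's underside, z out of its face. About 60 g. It may be absent. Lies face (boss) up on the tray at the start.
- casting4: Brass brooch casting, GOOD: flat flower of six equal petals, 46 mm across, 9 mm thick, with an 18 mm round boss exactly in the centre, 9 to 25 mm above the underside; take it by the boss. Origin: centre of the flower's underside, z out of its face. About 60 g. It may be absent. Lies face (boss) up on the tray at the start.
- casting5: Brass brooch casting, GOOD: flat flower of six equal petals, 46 mm across, 9 mm thick, with an 18 mm round boss exactly in the centre, 9 to 25 mm above the underside; take it by the boss. Origin: centre of the flower's underside, z out of its face. About 60 g. It may be absent. Lies face (boss) up on the tray at the start.
- casting6: Brass brooch casting, MISSHAPEN: like the good ones (46 mm flower, 9 mm thick, central 18 mm boss from 9 to 25 mm high) but two neighbouring petals are broken off, only four are left. Origin: centre of the flower's underside, z out of its face. About 60 g. It may be absent. Lies face (boss) up on the tray at the start.
- casting7: Brass brooch casting, MISSHAPEN: 46 mm six-petalled flower, 9 mm thick, but its boss (18 mm in diameter, 9 to 25 mm high) sits 12.5 mm off centre, along the body's +x. Origin: centre of the flower's underside, z out of its face. About 60 g. It may be absent. Lies face (boss) up on the tray at the start.
- casting8: Brass brooch casting, MISSHAPEN: undersized, only 32 mm across and 6.3 mm thick, central boss 12.6 mm in diameter, from 6.3 to 17.5 mm high. Origin: centre of the flower's underside, z out of its face. About 30 g. It may be absent. Lies face (boss) up on the tray at the start.
- casting9: Brass brooch casting, MISSHAPEN: six-petalled 46 mm flower with central boss (18 mm, 9 to 25 mm high) but a stub of sprue, 12 mm wide, is left on it, reaching 40 mm from the centre along +x. Origin: centre of the flower's underside, z out of its face. About 60 g. It may be absent. Lies face (boss) up on the tray at the start.
- glue: Bystander: glue bottle, 36 mm in diameter, 100 mm tall, standing. Origin: centre of its underside.
- brush: Bystander: small brush lying on the table, origin near its middle.
- jar: Bystander: jar, 50 mm in diameter, 60 mm tall. Origin: centre of its underside.
- reel: Bystander: grey wire reel, 44 mm in diameter, 30 mm tall. Origin: centre of its underside.
Things that resemble listed ones, but are neither listed nor needed, are in the scene too. Leave any blue look-alike of the scrap alone.

How it is judged:
By the outcome, as a careful person would: the job done as asked, in the order asked, and still so for the second after the job is handed in, with the robot touching nothing.
Of casting1, casting2, casting3, casting4, casting5 only 3 to 5 are there at a start; the rules pass over those that are not, and their reading is None.
Of casting6, casting7, casting8, casting9 only 2 to 4 are there at a start; the rules pass over those that are not, and their reading is None.
At some moment in a run one of dish, casting6, casting7, casting8, casting9 may be knocked a few centimetres aside while the robot is not near it.
Once in a run the grip may slacken for a moment while it holds something.
It also fails if it takes over 210 s, if anything falls off the work surface, if the arm or the gripper's body presses on something with over 40 N, if the wrist force passes 120 N, or if a joint passes its speed limit or range.

ROBOT

A 6-joint arm with a two-finger parallel gripper is mounted at the origin on the work surface. World frame = base frame: x ahead of the robot, y to its left, z up, the work surface at z = 0. Lengths are in m, angles in rad, forces in N, time in s.
With the tool pointing down it reaches from about 0.3 to 0.875 m from the base axis. Payload 6.4 kg.
Tool frame: the origin (TCP) lies on the centre line of the jaws, within the pads' length; the fingertips stand 8 mm ahead of it and the grasp point (between the pads) lies 11 mm behind it; z points along the fingers, y is the line along which they close (so a half turn about z gives the same grasp; the last joint's range is limited). The gripper opens to 85 mm and grips with 20 to 120 N. Pads are 22 mm wide; open, the fingers measure 114 mm over their backs; the gripper's body (76 mm by 85 mm) begins 54 mm behind the grasp point. The pads swing forward as they close: fully open they stand 13 mm farther back than shut.
Start: joints at [-1.499, 0.181, 1.607, -0, 1.354, -0.206], TCP at [0.158, -0.553, 0.239] pointing down, gripper open.
Joint ranges: [-2.99, 2.99], [-0.89, 2.07], [0.3, 2.58], [-1.14, 4.28], [0, 2.63], [-3.12, 3.12]. Speed limits (rad/s): [2.57, 2.57, 3.01, 3.14, 3.14, 3.14].

INTERFACE

Orientations are given as a unit quaternion [w, x, y, z].
In Python, from bench import ctrl gives the robot as it stands.
- The arm moves only by the shell command python3 -m handwheel 'ROWS' [OPENING]. ROWS is JSON, a list that holds one entry, the list of rows, each a list of 4 numbers: the shift along the tool's x, y, z each as a share of 20 cm, from -1 to 1, then the turn about the tool's z as a share of 1.5 rad, from -1 to 1. In form: [[[x, y, z, twist], ...]]. A call has 1 to 10 rows; each row is the pose to reach, as a shift and turn from the pose commanded when the call began, along the tool's axes at that moment; what a row does not reach only later rows make up. A row lasts 1/8 s, in which the tool goes at most 62.5 mm and 10.7 degrees, less where a joint would pass 70% of its speed; a pose out of reach is approached as far as the arm can. A call with a number of a shift or a turn outside -1 to 1 is refused whole. A call with a gripper value outside its range is refused whole. OPENING is the finger opening in mm, from 0 to 85.4, set as the call begins (- or left out, the last holds). The fingers move at their own pace and stop on an object; the grip force is fixed at half the most. Time passes only in rows, so rows that repeat a pose let the fingers close. It gives the time, the measured TCP pose, the force, the opening and the grip force at its end, in the units of the state.
- ctrl.get_obs(): the state, without advancing time (a new reading comes with each control period).
- ctrl.camera(name): name is "scene" or "top" or "wrist"; returns a dict with "color" (384x512x3 uint8, red, green, blue), "range_z" (384x512 float32, m along the optical axis (not along the pixel's ray), 0 where there is no reading), "K" (3x3 intrinsics, pixels), "pose" (4x4, takes a point from camera to world coordinates); the wrist camera has in their place "T_tool_cam" (4x4, takes a point from camera to tool coordinates, whose origin is the TCP and whose axes are the flange's). Camera axes: x right, y down, z forward; pixel columns grow to the right and rows downward; lengths in m; the calibration is good to about 2 mm. A picture is of the moment at which its call begins: read the wrist's pose just before it.
- ctrl.hand_in(): hands the job in; it is judged then, once.
The state is a dict: "time_s": time; "q": joint angles; "dq": joint speeds; "joint_efforts": joint torques, N m; "eef_pos": TCP position; "eef_rot": TCP orientation; "wrist_force": force on the tool from outside, world axes, zero at the start; "torque": the same for the moment, N m; "opening": opening from 0.0 (shut) to 1.0 (fully open); "grasp_force": force on a finger pad.
Only numpy, scipy, OpenCV 4.12 (cv2) and the standard library are available. Lean on these libraries where they do the work, as an engineer would, in place of code of your own. Each camera call takes 0.05 s, during which the arm holds its last target. There are 200 camera calls.

## Working session

There is one attempt and no reset: what is moved stays moved. The work goes in short steps, Python scripts to look and compute and a shell command to move; the robot and the scene stay as the last step left them, time stands still between calls to the robot, and variables do not carry over. Pictures are saved under pics/ and viewed, at most 14 in all, crops included, and the job is handed in when it is done.

```bash
mkdir -p pics; ls
cat > h.py <<'E'
import numpy as np, cv2
from bench import ctrl
from scipy.spatial.transform import Rotation as R
def toolT(o=None):
    o=o or ctrl.get_obs(); w,x,y,z=o["eef_rot"]; T=np.eye(4); T[:3,:3]=R.from_quat([x,y,z,w]).as_matrix(); T[:3,3]=o["eef_pos"]; return T
def snap(name):
    T=toolT(); c=ctrl.camera(name); P=c["pose"] if "pose" in c else T@c["T_tool_cam"]
    return c["color"],c["range_z"],c["K"],np.array(P)
def cloud(rz,K,P):
    v,u=np.indices(rz.shape); X=np.stack([(u-K[0,2])/K[0,0]*rz,(v-K[1,2])/K[1,1]*rz,rz],-1)
    W=X@P[:3,:3].T+P[:3,3]; W[rz<=0]=np.nan; return W
def save(n,img,s=1):
    cv2.imwrite(f"pics/{n}.png",cv2.cvtColor(cv2.resize(img,None,fx=s,fy=s,interpolation=cv2.INTER_CUBIC),cv2.COLOR_RGB2BGR))
E
python3 - <<'E'
from h import *
o=ctrl.get_obs(); print(o); print(toolT(o).round(3))
for n in("top","scene"):
    c,rz,K,P=snap(n); save(n,c,1.5); np.savez(n,c=c,rz=rz,K=K,P=P); print(K,P.round(3))
E
```

```text
pics
{'time_s': 0.0, 'q': array([-1.49929654e+00,  1.81577743e-01,  1.60806212e+00, -3.71254220e-05,
        1.35379185e+00, -2.06295452e-01]), 'dq': array([-0.0002521 ,  0.00065988,  0.00018485, -0.00062976, -0.00013928,
        0.00013022]), 'joint_efforts': array([-1.30457251e-03, -4.44880271e+01, -3.51343668e+01, -5.33336624e-04,
        8.97788443e-03, -4.32787135e-05]), 'eef_pos': array([ 0.15765255, -0.55237453,  0.23833736]), 'eef_rot': array([-9.18661081e-04,  9.90368250e-01,  1.38455352e-01,  4.38447719e-05]), 'wrist_force': array([ 0.25902883,  0.02394277, -0.54228297]), 'torque': array([ 0.00177974, -0.01226068, -0.00887016]), 'grasp_force': 0.0, 'opening': 0.9998402460711757}
[[ 0.962  0.274 -0.     0.158]
 [ 0.274 -0.962  0.002 -0.552]
 [ 0.    -0.002 -1.     0.238]
 [ 0.     0.     0.     1.   ]]
[[410.36528831   0.         258.92181837]
 [  0.         410.36528831 187.84910305]
 [  0.           0.           1.        ]] [[ 0.004 -0.997  0.074  0.433]
 [-1.    -0.002  0.027 -0.062]
 [-0.026 -0.074 -0.997  1.086]
 [ 0.     0.     0.     1.   ]]
[[463.78693613   0.         258.08681176]
 [  0.         463.78693613 185.901939  ]
 [  0.           0.           1.        ]] [[-0.727  0.391 -0.565  1.161]
 [ 0.687  0.409 -0.6    0.628]
 [-0.004 -0.824 -0.566  0.737]
 [ 0.     0.     0.     1.   ]]
```

View pics/top.png

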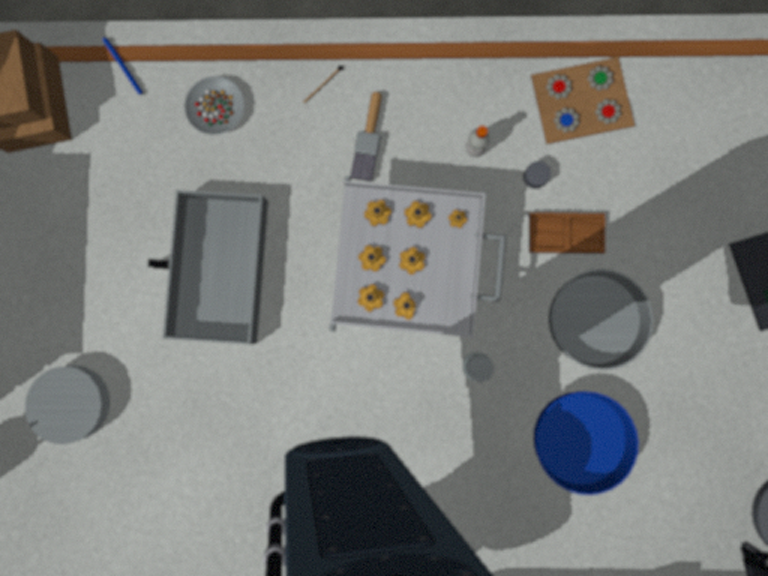

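View pics/scene.png

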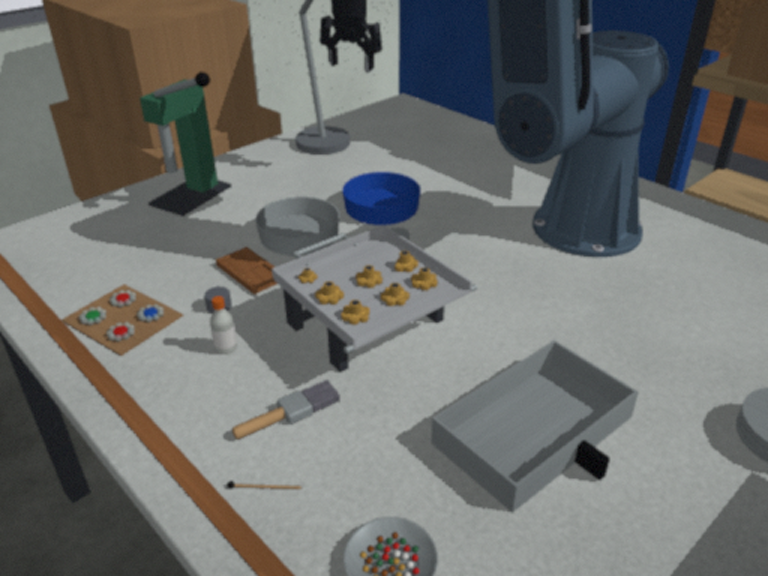

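The top view shows the tray at (410,255), with its lip to the left (+y world) and its bar at (495,267). Seven castings lie on the tray. The dish is at (215,268) with its tab at (158,264), and the gluing block is at (568,232).

Scrap pan candidates are the grey round pan at (600,318), the blue pan at (586,442) and the bead bowl at (215,104). The grey pan at (600,318) fits: it is empty, steel and about 170 mm across. I'll measure next and confirm with a crop.

```bash
cat >> h.py <<'E'
def rect(mask,W):
    p=W[mask][:,:2]; p=p[~np.isnan(p).any(1)]; (c,s,a)=cv2.minAreaRect((p*1000).astype(np.float32)); return np.round(c,1),np.round(s,1),round(a,1)
E
python3 - <<'E'
from h import *
d=np.load("top.npz"); c,rz,K,P=[d[k] for k in("c","rz","K","P")]; W=cloud(rz,K,P); Z=W[...,2]
def box(u0,u1,v0,v1):
    m=np.zeros(Z.shape,bool); m[int(v0/1.5):int(v1/1.5),int(u0/1.5):int(u1/1.5)]=1; return m
print("table z",np.nanmedian(Z[box(150,250,400,500)]), "tray floor z",np.nanmedian(Z[box(440,470,240,280)]))
t=box(325,490,170,345)
print("tray",rect(t&(Z>.075),W))
print("bar",rect(box(492,515,225,310)&(Z>.07),W), np.nanmedian(Z[box(497,503,245,290)]))
dm=box(160,275,180,350)&(Z>.03); print("dish",rect(dm,W))
print("tab",rect(box(140,165,250,275)&(Z>.02),W))
print("jig",rect(box(520,615,205,262)&(Z>.007),W))
pm=box(540,660,262,372)&(Z>.03); print("pan",rect(pm,W), cv2.minEnclosingCircle((W[pm][:,:2]*1000).astype(np.float32)))
hsv=cv2.cvtColor(c,cv2.COLOR_RGB2HSV)
m=((hsv[...,0]>12)&(hsv[...,0]<32)&(hsv[...,1]>110)&t).astype(np.uint8)
n,l,st,ce=cv2.connectedComponentsWithStats(m)
for i in range(1,n):
    if st[i,4]>20: print("cast",(ce[i]*1.5).round(),st[i,4],(np.nanmedian(W[l==i],0)*1000).round(1), (np.nanmax(W[l==i],0)*1000)[2].round(1))
print("glue",(np.nanmedian(W[box(470,485,130,150)],0)*1000).round(),"reel/jar",(np.nanmedian(W[box(528,548,165,182)],0)*1000).round(),(np.nanmedian(W[box(470,490,355,378)],0)*1000).round())
a=cv2.resize(c[115:230,215:345],None,fx=5,fy=5,interpolation=cv2.INTER_CUBIC); save("cropc",a)
a=cv2.resize(c[100:340,340:450],None,fx=2,fy=2,interpolation=cv2.INTER_CUBIC); save("croppan",a)
E
```

```text
table z 0.00020894659693948547 tray floor z 0.09016189668339059
tray (array([543.2, -75.3]), array([250.7, 255.4]), 84.6)
bar (array([ 530.5, -213. ]), array([ 20.4, 107.2]), 89.7) 0.09399125887659632
dish (array([537.4, 276.8]), array([171.5, 256.3]), 86.5)
tab (array([542.3, 367.9]), array([30.6, 13.8]), 83.6)
jig (array([ 602.7, -343.4]), array([129.8,  74.7]), 88.9)
pan (array([ 449.5, -390.7]), array([167. , 168.5]), 32.8) ((448.8326721191406, -391.0414123535156), 84.89519500732422)
cast [377. 212.] 192 [617.1 -18.5  99.7] 118.3
cast [417. 214.] 188 [614.5 -81.9  99.4] 119.8
cast [457. 218.] 89 [ 608.1 -146.8   97. ] 111.4
cast [372. 258.] 193 [543.5  -9.4  99.8] 119.0
cast [412. 260.] 192 [539.3 -72.4  99.3] 117.6
cast [370. 297.] 192 [480.4  -7.5  99.5] 120.0
cast [404. 306.] 158 [466.5 -60.5  99.6] 118.6
glue [ 747. -181.   70.] reel/jar [ 701. -291.   30.] [ 371. -184.   60.]
```

View pics/cropc.png

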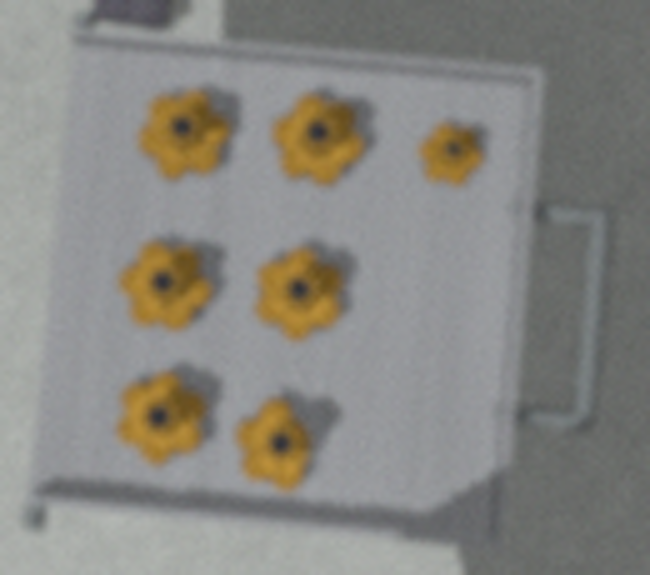

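View pics/croppan.png

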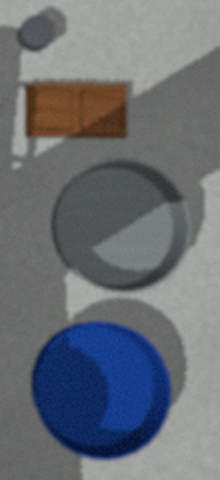

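The enlarged crops confirm seven castings. Five are good six-petal ones. Two are misshapen: the small one at crop (452,150), which is casting8, and the four-petal one at crop (280,442), which is casting6. Crop 2 shows the empty grey steel pan at (120,225), with the blue look-alike below it at (100,390). Next I'll fit precise poses for the tray and dish.

```bash
cat >> h.py <<'E'
def angmod(v): return np.degrees(np.arctan2(v[1],v[0]))
def linefit(p): 
    l=cv2.fitLine(p.astype(np.float32),cv2.DIST_HUBER,0,.1,.001).ravel(); return l[2:],l[:2]
E
python3 - <<'E'
from h import *
d=np.load("top.npz"); c,rz,K,P=[d[k] for k in("c","rz","K","P")]; W=cloud(rz,K,P)*1000; Z=W[...,2]
def reg(x0,x1,y0,y1,z0,z1): return (W[...,0]>x0)&(W[...,0]<x1)&(W[...,1]>y0)&(W[...,1]<y1)&(Z>z0)&(Z<z1)
def show(n,m):
    p=W[m][:,:2]; q,v=linefit(p); print(n,len(p),"mid",((p.max(0)+p.min(0))/2).round(1),"cent",q.round(1),"ang",round(angmod(v),2),"ends",p.min(0).round(),p.max(0).round())
show("wall+x",reg(630,690,-200,30,98,118)); show("wall-x",reg(405,450,-180,50,98,118)); show("wall-y",reg(430,660,-205,-175,98,118))
show("bar",reg(480,590,-232,-214,80,105))
# lip: edge of floor per image row
f=cv2.morphologyEx(reg(400,680,-250,70,84,95).astype(np.uint8),cv2.MORPH_OPEN,np.ones((3,3)))
L=[];
for v in range(f.shape[0]):
    u=np.where(f[v])[0]
    if len(u)>20: L.append(W[v,u[0],:2])
L=np.array(L); q,v=linefit(L); print("lip",len(L),q.round(1),angmod(v).round(2),L.min(0).round(),L.max(0).round())
rim=reg(380,700,170,350,44,56)
(cc,s,a)=cv2.minAreaRect(W[rim][:,:2].astype(np.float32)); print("dish rim",np.round(cc,1),np.round(s,1),a)
p=W[rim][:,:2]
show("dish wall far",rim&reg(440,640,335,365,44,56)); show("dish near",rim&reg(440,640,180,210,44,56))
show("tab",reg(520,560,345,400,30,45))
m=reg(550,660,-420,-270,10,18); (cc,s,a)=cv2.minAreaRect(W[m][:,:2].astype(np.float32)); print("jig",np.round(cc,1),np.round(s,1),a)
save("wristtest",snap("wrist")[0],1)
E
```

```text
wall+x 276 mid [649.5 -80. ] cent [655.5 -86.2] ang 84.83 ends [ 630. -188.] [669.  28.]
wall-x 182 mid [434.6 -60.3] cent [431. -60.] ang 85.17 ends [ 419. -170.] [450.  49.]
wall-y 120 mid [ 567.1 -183.7] cent [ 583.7 -180.9] ang -4.07 ends [ 484. -192.] [ 650. -175.]
bar 101 mid [ 533.  -218.9] cent [ 540.8 -216.9] ang -2.55 ends [ 482. -223.] [ 584. -214.]
lip 96 [553.9  47.7] -5.03 [ 428. -109.] [661.  59.]
dish rim [536.8 267.1] [151.5 256.3] 86.56803894042969
dish wall far 165 mid [535.5 341.6] cent [528.4 340.2] ang -3.05 ends [441. 335.] [630. 348.]
dish near 165 mid [540.6 193.6] cent [540.8 193.3] ang -3.51 ends [442. 186.] [639. 202.]
tab 78 mid [542.5 364.5] cent [542.2 365.6] ang 89.6 ends [535. 346.] [550. 383.]
jig [ 600.7 -343.8] [129.2  70.5] 88.69103240966797
```

```bash
cat >> h.py <<'E'
# waypoints in mm, deg (phi = world angle of tool x, tool pointing down)
def plan(*wps,start=None):
    T=toolT(); cur=list(T[:3,3]*1000)+[angmod(T[:2,0])]
    print("now",np.round(cur,1))
    if start: cur=list(start)
    for w in wps:
        f=np.radians(cur[3]); d=np.array(w[:3])-cur[:3]; X=np.array([np.cos(f),np.sin(f)]); Y=np.array([np.sin(f),-np.cos(f)])
        tw=-((w[3]-cur[3]+180)%360-180)
        print(w,"->",np.round([d[:2]@X/200,d[:2]@Y/200,-d[2]/200,np.radians(tw)/1.5],3)); cur=list(w)
ORG=np.array([543.9,-63.6]); HD=np.radians(-5.0)
def st(x,y): return (ORG+[x*np.cos(HD)-y*np.sin(HD), x*np.sin(HD)+y*np.cos(HD)]).round(1)
def hw(o=None): pass
E
python3 - <<'E'
from h import *
print(st(0,157),st(0,257),st(0,-152.5))
plan((300,-400,239,45),(430,-240,239,86),(480,-50,239,86),(530,140,239,86.6),(542.7,330,200,86.6),(542.7,367,80,86.6),(542.7,367,20,86.6),(566.3,192.4,20,85))
E
```

```text
[557.6  92.8] [566.3 192.4] [ 530.6 -215.5]
now [ 157.7 -552.6  238.6   15.9]
(300, -400, 239, 45) -> [ 0.894 -0.538 -0.002 -0.338]
(430, -240, 239, 86) -> [ 1.025 -0.106  0.    -0.477]
(480, -50, 239, 86) -> [0.965 0.183 0.    0.   ]
(530, 140, 239, 86.6) -> [ 0.965  0.183  0.    -0.007]
(542.7, 330, 200, 86.6) -> [ 0.952  0.007  0.195 -0.   ]
(542.7, 367, 80, 86.6) -> [ 0.185 -0.011  0.6   -0.   ]
(542.7, 367, 20, 86.6) -> [ 0.   0.   0.3 -0. ]
(566.3, 192.4, 20, 85) -> [-0.864  0.17  -0.     0.019]
```

```bash
python3 -m handwheel '[[[0.22,-0.13,0,-0.08],[0.45,-0.27,0,-0.17],[0.68,-0.4,0,-0.25],[0.894,-0.538,0,-0.338],[0.894,-0.538,0,-0.338]]]' 50
python3 -m handwheel '[[[0.25,-0.02,0,-0.12],[0.5,-0.05,0,-0.24],[0.75,-0.08,0,-0.36],[1,-0.106,0,-0.477],[1,-0.106,0,-0.477]]]'
python3 -m handwheel '[[[0.24,0.045,0,0],[0.48,0.09,0,0],[0.72,0.14,0,0],[0.965,0.183,0,0]]]'
python3 -m handwheel '[[[0.24,0.045,0,0],[0.48,0.09,0,0],[0.72,0.14,0,0],[0.965,0.183,0,-0.007],[0.965,0.183,0,-0.007]]]'
python3 -m handwheel '[[[0.24,0,0.05,0],[0.48,0,0.1,0],[0.72,0,0.15,0],[0.952,0.007,0.195,0],[0.952,0.007,0.195,0],[0.952,0.007,0.195,0]]]'
python3 - <<'E'
from h import *
c,rz,K,P=snap("wrist"); save("w1",c,1.3); W=cloud(rz,K,P)*1000; Z=W[...,2]
m=(Z>30)&(Z<45)&(W[...,0]>515)&(W[...,0]<575)&(W[...,1]>350)&(W[...,1]<410)
print(m.sum()); 
if m.sum()>20: print("tab",cv2.minAreaRect(W[m][:,:2].astype(np.float32)))
plan((542.7,367,80,86.6),(542.7,367,20,86.6))
E
```

```text
time_s: 0.78
eef_pos: [0.3019, -0.3979, 0.2391]
eef_rot: [-0.0, 0.923, 0.385, 0.0]
wrist_force: [-0.6, 0.2, 0.6]
opening: 0.588
grasp_force: 0.0
time_s: 1.4
eef_pos: [0.4278, -0.2427, 0.2392]
eef_rot: [-0.0, 0.73, 0.683, 0.0]
wrist_force: [-0.4, -0.4, 0.5]
opening: 0.585
grasp_force: 0.0
time_s: 1.9
eef_pos: [0.477, -0.0548, 0.2393]
eef_rot: [0.0, 0.733, 0.68, -0.0]
wrist_force: [-0.0, -0.8, 0.2]
opening: 0.587
grasp_force: 0.0
time_s: 2.52
eef_pos: [0.5276, 0.1367, 0.2389]
eef_rot: [-0.0, 0.728, 0.686, -0.0]
wrist_force: [-0.3, 0.1, 0.5]
opening: 0.586
grasp_force: 0.0
time_s: 3.28
eef_pos: [0.5404, 0.3237, 0.2]
eef_rot: [0.0, 0.729, 0.685, -0.001]
wrist_force: [-0.4, -1.0, 0.2]
opening: 0.587
grasp_force: 0.0
550
tab ((544.0884399414062, 366.1065673828125), (31.575031280517578, 13.856986999511719), 86.85916900634766)
now [540.5 323.5 200.3  86.4]
(542.7, 367, 80, 86.6) -> [ 0.218 -0.003  0.601 -0.002]
(542.7, 367, 20, 86.6) -> [ 0.   0.   0.3 -0. ]
```

View pics/w1.png

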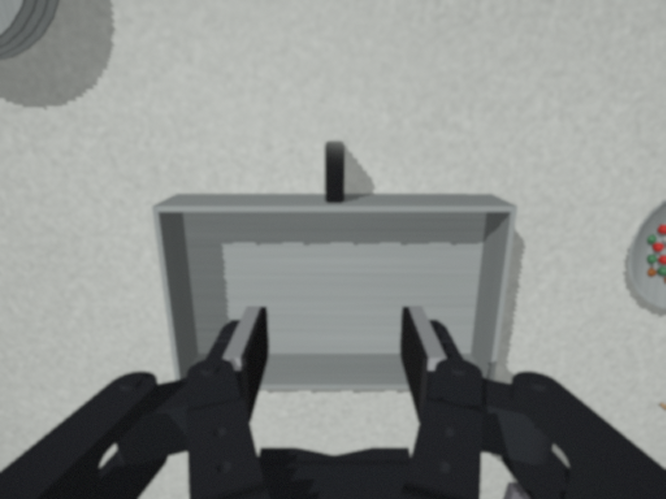

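The wrist view shows the tab at (335,170), midway between the fingers, with the dish square behind it. I'll descend, grip and drag.

```bash
python3 -m handwheel '[[[0.218,0,0.15,0],[0.218,0.0,0.3,0],[0.218,0.0,0.5,0],[0.218,0.005,0.7,0],[0.218,0.005,0.8,0],[0.218,0.005,0.88,0],[0.218,0.005,0.9,0],[0.218,0.005,0.9,0]]]' 50 | head -2
python3 -m handwheel '[[[0,0,0,0],[0,0,0,0],[0,0,0,0],[0,0,0,0],[0,0,0,0],[0,0,0,0]]]' 0
python3 - <<'E'
from h import *
plan((566.3,192.4,20,85))
E
```

```text
time_s: 4.32
eef_pos: [0.544, 0.3694, 0.0213]
time_s: 5.08
eef_pos: [0.5438, 0.3697, 0.0214]
eef_rot: [0.0, 0.728, 0.686, 0.001]
wrist_force: [-1.5, 0.5, 5.7]
opening: 0.152
grasp_force: 61.7
now [543.8 369.7  21.4  86.6]
(566.3, 192.4, 20, 85) -> [-0.878  0.166  0.007  0.018]
```

```bash
python3 -c "
from h import *
plan((566.5,195,21.4,85))"
python3 -m handwheel '[[[-0.06,0.01,0,0],[-0.15,0.025,0,0],[-0.25,0.045,0,0],[-0.35,0.06,0,0],[-0.45,0.08,0,0.01],[-0.55,0.1,0,0.01],[-0.65,0.12,0,0.015],[-0.74,0.14,0,0.018],[-0.82,0.155,0,0.018],[-0.866,0.165,0,0.018]]]' 0
python3 -m handwheel '[[[0,0,0,0],[0,0,0,0],[0,0,0,0]]]'
python3 - <<'E'
from h import *
c,rz,K,P=snap("top"); W=cloud(rz,K,P)*1000; Z=W[...,2]; save("t2",c,1.5)
m=(Z>44)&(Z<56)&(W[...,0]>400)&(W[...,0]<720)&(W[...,1]>60)&(W[...,1]<185)
p=W[m][:,:2]; print(p.min(0),p.max(0))
print(cv2.minAreaRect(p.astype(np.float32)))
for a,b in((158,178),):
    q=p[(p[:,1]>a)&(p[:,1]<b)&(p[:,0]>450)&(p[:,0]<520)]; print(len(q), linefit(q) if len(q)>5 else "")
E
```

```text
now [543.8 369.7  21.4  86.6]
(566.5, 195, 21.4, 85) -> [-0.865  0.166  0.     0.018]
time_s: 6.32
eef_pos: [0.5668, 0.1949, 0.0214]
eef_rot: [-0.0, 0.737, 0.675, 0.001]
wrist_force: [-1.0, 5.4, 5.4]
opening: 0.15
grasp_force: 61.6
time_s: 6.7
eef_pos: [0.5669, 0.1939, 0.0214]
eef_rot: [0.001, 0.737, 0.676, 0.001]
wrist_force: [1.1, -2.4, 5.4]
opening: 0.154
grasp_force: 61.6
[427.34755857  60.7749166 ] [689.57693833 177.81830852]
((559.2127685546875, 111.97479248046875), (112.3639907836914, 256.9665832519531), 85.55460357666016)
58 (array([485.69   , 170.97229], dtype=float32), array([ 0.99549645, -0.09479912], dtype=float32))
```

View pics/t2.png

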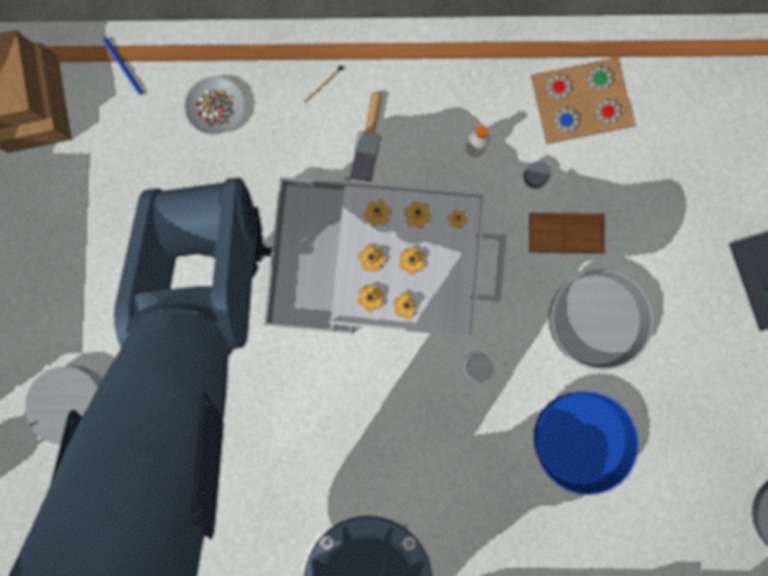

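The dish is under the lip: fitted heading −4.5° to −5.4° against the stand's −5°, and within about 1.5 mm in position. I'll release it and look at the castings from above.

```bash
python3 -m handwheel '[[[0,0,0,0],[0,0,0,0],[0,0,-0.05,0],[0,0,-0.2,0],[0,0,-0.45,0],[0,0,-0.7,0],[0,0,-1,0]]]' 40 | head -1
python3 -m handwheel '[[[-0.25,0,-0.1,0],[-0.5,0,-0.2,0],[-0.75,0,-0.25,0],[-1,0.0,-0.3,0]]]' | head -1
python3 -m handwheel '[[[-0.15,0,0,0],[-0.3,0,0,0],[-0.48,0,0,0],[-0.48,0,0,0],[-0.48,0,0,0],[-0.48,0,0,0]]]'
cat > look.py <<'E'
from h import *
import sys
def castings(n,sv=None):
    c,rz,K,P=snap(n); W=cloud(rz,K,P)*1000; Z=W[...,2]
    if sv: save(sv,c,1.3)
    hsv=cv2.cvtColor(c,cv2.COLOR_RGB2HSV)
    m=((hsv[...,0]>12)&(hsv[...,0]<32)&(hsv[...,1]>110)&(Z>5)).astype(np.uint8); m=cv2.morphologyEx(m,cv2.MORPH_CLOSE,np.ones((9,9)))
    k,l,s,ce=cv2.connectedComponentsWithStats(m)
    for i in range(1,k):
        if s[i,4]>40:
            w=W[l==i]; zt=np.nanpercentile(w[:,2],98); b=w[w[:,2]>zt-4,:2]; a=w[:,:2]; a=a[~np.isnan(a).any(1)]
            print("cast",ce[i].round(),s[i,4],"boss",((b.min(0)+b.max(0))/2).round(1),b.mean(0).round(1),(b.max(0)-b.min(0)).round(),"top",zt.round(1),"flower",cv2.minEnclosingCircle(a.astype(np.float32)))
    return c,W
E
python3 -c "
from look import *
castings('wrist','w2')"
```

```text
time_s: 7.62
time_s: 8.12
time_s: 8.88
eef_pos: [0.5402, -0.0995, 0.2805]
eef_rot: [-0.0, 0.737, 0.676, 0.0]
wrist_force: [0.1, -0.3, 0.2]
opening: 0.469
grasp_force: 0.0
cast [332.  88.] 548 boss [620.  -23.3] [619.  -24.1] [16.  7.] top 115.2 flower ((621.575439453125, -26.506155014038086), 18.601064682006836)
cast [182. 137.] 1014 boss [469.4 -65.8] [469.8 -65.6] [18. 17.] top 115.9 flower ((470.2747497558594, -64.30793762207031), 21.058332443237305)
cast [256. 142.] 1113 boss [542.1 -74.3] [542.2 -74.2] [17. 17.] top 115.3 flower ((543.1708984375, -74.01893615722656), 21.340030670166016)
cast [331. 146.] 1084 boss [617.9 -83.7] [617.4 -83.2] [17. 17.] top 115.4 flower ((617.7509155273438, -82.96428680419922), 21.517900466918945)
cast [326. 205.] 448 boss [ 610.7 -147.8] [ 610.7 -147.4] [11. 12.] top 108.2 flower ((610.571044921875, -147.51951599121094), 14.507444381713867)
cast [459. 229.] 56 boss [ 753.6 -185.4] [ 753.4 -185.6] [11.  8.] top 100.3 flower ((753.6087646484375, -186.07919311523438), 5.540607929229736)
cast [297. 311.] 1207 boss [ 560.3 -111.6] [ 560.4 -111.8] [0. 3.] top 288.2 flower ((575.900634765625, -258.547607421875), 148.9981689453125)
```

View pics/w2.png

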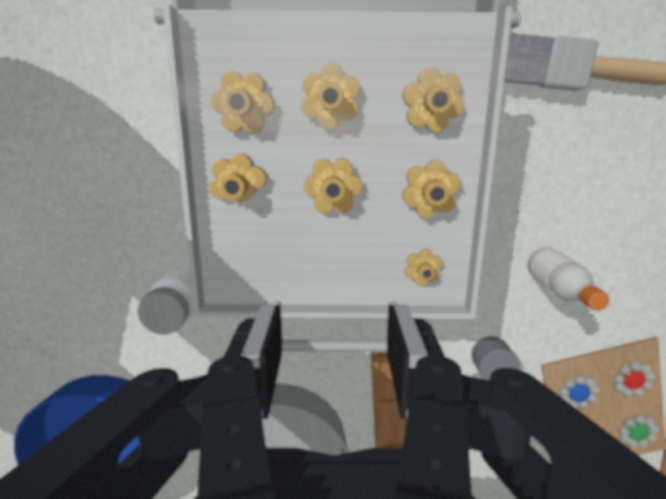

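The wrist view shows all seven castings with bosses visible. The small one is at (425,268) and the broken one at (235,180). I'll take the small one first.

Run:
```python
from h import *
plan((610.7,-147.5,180,85),(610.7,-147.5,106,85),(610.7,-147.5,200,85),(520,-290,200,85),(455,-375,200,85),(455,-375,80,85),(455,-375,200,85))
```

```text
now [540.2 -99.5 280.4  85.1]
(610.7, -147.5, 180, 85) -> [-0.209  0.372  0.502  0.001]
(610.7, -147.5, 106, 85) -> [0.   0.   0.37 0.  ]
(610.7, -147.5, 200, 85) -> [ 0.    0.   -0.47  0.  ]
(520, -290, 200, 85) -> [-0.749 -0.39  -0.     0.   ]
(455, -375, 200, 85) -> [-0.452 -0.287  0.     0.   ]
(455, -375, 80, 85) -> [0.  0.  0.6 0. ]
(455, -375, 200, 85) -> [ 0.   0.  -0.6  0. ]
```

```bash
python3 -m handwheel '[[[-0.06,0.1,0.12,0],[-0.13,0.22,0.3,0],[-0.209,0.372,0.5,0],[-0.209,0.372,0.502,0],[-0.209,0.372,0.502,0],[-0.209,0.372,0.502,0]]]' 30 | head -2
python3 -m handwheel '[[[0,0,0.1,0],[0,0,0.2,0],[0,0,0.3,0],[0,0,0.35,0],[0,0,0.37,0],[0,0,0.37,0],[0,0,0.37,0]]]' 30 | head -4
python3 -m handwheel '[[[0,0,0,0],[0,0,0,0],[0,0,0,0],[0,0,0,0],[0,0,0,0]]]' 0
python3 -m handwheel '[[[0,0,-0.08,0],[0,0,-0.2,0],[0,0,-0.33,0],[0,0,-0.47,0],[0,0,-0.47,0]]]'
python3 -c "
from look import *
castings('wrist')
plan((530,-270,200,85),(449,-365,200,85),(449,-365,24,85))"
```

```text
time_s: 9.68
eef_pos: [0.6114, -0.1483, 0.1823]
time_s: 10.55
eef_pos: [0.6112, -0.1489, 0.1067]
eef_rot: [0.001, 0.737, 0.676, 0.0]
wrist_force: [-1.2, -0.1, -0.1]
time_s: 11.18
eef_pos: [0.6112, -0.1489, 0.1068]
eef_rot: [0.001, 0.737, 0.676, 0.0]
wrist_force: [-1.6, -0.1, 6.1]
opening: 0.102
grasp_force: 58.8
time_s: 11.8
eef_pos: [0.6122, -0.1493, 0.2033]
eef_rot: [0.003, 0.737, 0.676, 0.001]
wrist_force: [0.2, 0.5, 0.5]
opening: 0.103
grasp_force: 58.6
cast [47. 17.] 1991 boss [482.4 -12.6] [483.2 -13. ] [19.  9.] top 115.4 flower ((483.40380859375, -8.330028533935547), 22.35049819946289)
cast [272.   1.] 44 boss [628.4 -21.3] [628.4 -21.3] [1. 0.] top 114.3 flower ((634.093017578125, -19.780227661132812), 6.477450847625732)
cast [49. 91.] 2089 boss [470.3 -66. ] [471.3 -66.1] [18. 17.] top 115.2 flower ((470.68988037109375, -65.89794921875), 22.204418182373047)
cast [151. 107.] 1604 boss [542.5 -74.5] [543.4 -74.5] [18. 17.] top 115.4 flower ((543.6083374023438, -75.27245330810547), 21.581716537475586)
cast [252. 121.] 595 boss [616.6 -90.4] [616.3 -90.6] [11.  4.] top 115.0 flower ((615.9188842773438, -92.6629867553711), 18.447351455688477)
cast [432. 220.] 74 boss [ 753.3 -185.1] [ 753.4 -186.6] [10.  9.] top 100.6 flower ((753.1817016601562, -185.67562866210938), 5.404172420501709)
cast [257. 285.] 3145 boss [ 613.4 -150.5] [ 614.2 -151.7] [11. 23.] top 208.1 flower ((604.46435546875, -262.3712463378906), 129.71527099609375)
now [ 611.2 -148.9  201.3   85. ]
(530, -270, 200, 85) -> [-0.638 -0.352  0.006  0.   ]
(449, -365, 200, 85) -> [-0.508 -0.362  0.     0.   ]
(449, -365, 24, 85) -> [0.   0.   0.88 0.  ]
```

```bash
python3 -m handwheel '[[[-0.15,-0.08,0,0],[-0.32,-0.17,0,0],[-0.48,-0.26,0,0],[-0.638,-0.352,0.0,0],[-0.638,-0.352,0.0,0]]]' | tail -2
python3 -m handwheel '[[[-0.13,-0.1,0,0],[-0.26,-0.2,0,0],[-0.4,-0.3,0,0],[-0.508,-0.362,0,0],[-0.508,-0.362,0,0],[-0.508,-0.362,0,0]]]' | tail -2
python3 -m handwheel '[[[0,0,0.2,0],[0,0,0.4,0],[0,0,0.6,0],[0,0,0.75,0],[0,0,0.83,0],[0,0,0.87,0],[0,0,0.88,0],[0,0,0.88,0]]]'
```

```text
opening: 0.105
grasp_force: 58.6
opening: 0.102
grasp_force: 58.7
time_s: 14.22
eef_pos: [0.449, -0.3651, 0.0249]
eef_rot: [0.001, 0.737, 0.676, -0.0]
wrist_force: [0.3, -0.3, 0.0]
opening: 0.103
grasp_force: 58.7
```

```bash
python3 -m handwheel '[[[0,0,0,0],[0,0,0,0],[0,0,0,0],[0,0,-0.15,0],[0,0,-0.4,0],[0,0,-0.65,0],[0,0,-0.88,0],[0,0,-0.88,0],[0,0,-0.88,0]]]' 30
python3 -c "
from h import *
c,rz,K,P=snap('wrist'); np.savez('p',c=c); save('w3',c,1.3)
plan((460,-210,200,42),(470,-66,200,0),(470,-66,108,0))"
```

```text
time_s: 15.35
eef_pos: [0.4481, -0.3642, 0.1993]
eef_rot: [-0.0, 0.737, 0.676, 0.0]
wrist_force: [0.6, 0.2, -0.4]
opening: 0.35
grasp_force: 0.0
now [ 447.8 -363.8  198.4   85. ]
(460, -210, 200, 42) -> [ 0.772 -0.006 -0.008  0.5  ]
(470, -66, 200, 0) -> [ 0.519 -0.502  0.     0.489]
(470, -66, 108, 0) -> [0.   0.   0.46 0.  ]
```

View pics/w3.png

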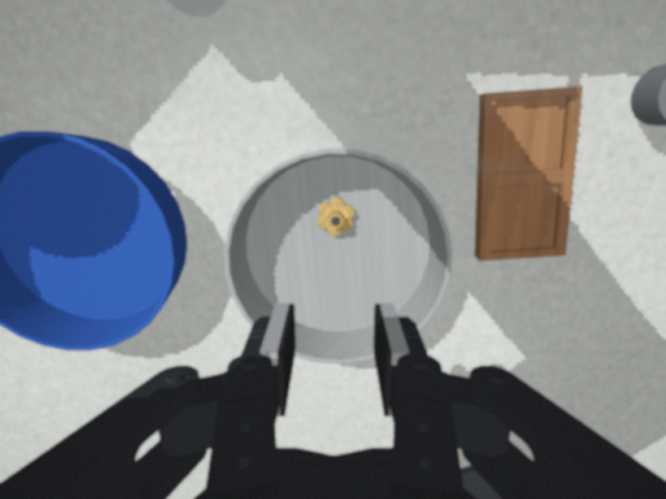

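The small casting lies in the steel pan at (335,218). Next is the broken one.

```bash
python3 -m handwheel '[[[0.15,0,0,0.1],[0.31,0,0,0.2],[0.47,0,0,0.31],[0.63,0,0,0.42],[0.772,-0.006,-0.01,0.5],[0.772,-0.006,-0.01,0.5]]]' 30| tail -2
python3 -m handwheel '[[[0.13,-0.12,0,0.12],[0.26,-0.25,0,0.24],[0.39,-0.38,0,0.36],[0.519,-0.502,0,0.489],[0.519,-0.502,0,0.489],[0.519,-0.502,0,0.489],[0.519,-0.502,0,0.489]]]' 
python3 -c "
from look import *
castings('wrist')
plan((470,-66,108,0))"
```

```text
opening: 0.353
grasp_force: 0.0
time_s: 17.02
eef_pos: [0.4705, -0.0677, 0.2016]
eef_rot: [0.0, 1.0, 0.0, -0.0]
wrist_force: [-0.9, -1.1, -0.3]
opening: 0.351
grasp_force: 0.0
cast [497.  36.] 1932 boss [ 596.4 -294.3] [ 591.  -286.9] [59. 30.] top 14.5 flower ((597.265380859375, -295.61907958984375), 33.01191329956055)
cast [282.  84.] 157 boss [550.9 -83.4] [552.  -85.6] [ 9. 21.] top 100.1 flower ((549.9536743164062, -83.20490264892578), 10.63006591796875)
cast [174. 107.] 848 boss [542.   -8.8] [540.8  -8.6] [ 9. 17.] top 115.4 flower ((542.9801635742188, -8.386762619018555), 19.25406837463379)
cast [263. 121.] 161 boss [525.8 -70.8] [525.9 -72.7] [ 8. 18.] top 100.0 flower ((527.966796875, -70.7606430053711), 9.325512886047363)
cast [181. 176.] 1876 boss [482.3  -7.7] [483.   -8.4] [18. 18.] top 115.2 flower ((483.0, -8.656600952148438), 21.78050994873047)
cast [250. 192.] 1427 boss [469.9 -65.6] [470.4 -65.3] [17. 17.] top 115.4 flower ((470.7848815917969, -65.94654846191406), 21.862838745117188)
now [470.5 -67.7 201.6   0. ]
(470, -66, 108, 0) -> [-0.002 -0.008  0.468  0.   ]
```

```bash
python3 -m handwheel '[[[0,0,0.12,0],[0,0,0.25,0],[0,0,0.35,0],[0,-0.005,0.42,0],[0,-0.005,0.455,0],[0,-0.005,0.455,0],[0,-0.005,0.455,0]]]' 30 | head -4
python3 -m handwheel '[[[0,0,0,0],[0,0,0,0],[0,0,0,0],[0,0,0,0],[0,0,0,0]]]' 0
python3 -m handwheel '[[[0,0,-0.08,0],[0,0,-0.2,0],[0,0,-0.33,0],[0,0,-0.47,0],[0,0,-0.47,0],[0,0,-0.47,0]]]'
python3 -c "
from look import *
plan((470,-240,205,40),(449,-418,205,80),(449,-418,27,80))"
```

```text
time_s: 17.95
eef_pos: [0.4711, -0.0658, 0.1116]
eef_rot: [0.0, 1.0, 0.0, 0.001]
wrist_force: [-0.1, -0.5, -0.1]
time_s: 18.58
eef_pos: [0.4712, -0.0658, 0.1118]
eef_rot: [0.0, 1.0, 0.0, 0.001]
wrist_force: [-1.4, 0.7, 5.8]
opening: 0.173
grasp_force: 58.5
time_s: 19.32
eef_pos: [0.4701, -0.0654, 0.2045]
eef_rot: [-0.0, 1.0, 0.0, -0.0]
wrist_force: [0.1, 0.2, -0.7]
opening: 0.174
grasp_force: 58.6
now [470.1 -65.4 204.5   0. ]
(470, -240, 205, 40) -> [-0.001  0.873 -0.002 -0.465]
(449, -418, 205, 80) -> [-0.653  0.614  0.    -0.465]
(449, -418, 27, 80) -> [0.   0.   0.89 0.  ]
```

```bash
python3 -m handwheel '[[[0,0.2,0,-0.1],[0,0.4,0,-0.21],[0,0.63,0,-0.33],[0,0.873,0,-0.465],[0,0.873,0,-0.465]]]' | tail -2
python3 -m handwheel '[[[-0.16,0.15,0,-0.11],[-0.32,0.3,0,-0.22],[-0.49,0.46,0,-0.34],[-0.653,0.614,0,-0.465],[-0.653,0.614,0,-0.465],[-0.653,0.614,0,-0.465]]]' | tail -2
python3 -m handwheel '[[[0,0,0.2,0],[0,0,0.4,0],[0,0,0.6,0],[0,0,0.75,0],[0,0,0.83,0],[0,0,0.87,0],[0,0,0.88,0],[0,0,0.88,0]]]'
```

```text
opening: 0.176
grasp_force: 58.7
opening: 0.174
grasp_force: 58.7
time_s: 21.7
eef_pos: [0.4499, -0.4188, 0.03]
eef_rot: [0.001, 0.766, 0.642, -0.0]
wrist_force: [0.7, 0.3, 0.1]
opening: 0.174
grasp_force: 58.7
```

```bash
python3 -m handwheel '[[[0,0,0,0],[0,0,0,0],[0,0,0,0],[0,0,-0.15,0],[0,0,-0.4,0],[0,0,-0.65,0],[0,0,-0.88,0],[0,0,-0.88,0],[0,0,-0.88,0],[0,0,-0.88,0]]]' 30
python3 -c "
from look import *
c,W=castings('wrist'); Z=W[...,2]
m=(Z>11)&(Z<17)&(W[...,0]>550)&(W[...,0]<650)&(W[...,1]>-425)&(W[...,1]<-265); print('jig',m.sum(),cv2.minAreaRect(W[m][:,:2].astype(np.float32)))
plan((495,-246,205,85),(542.3,-74.4,205,85),(542.3,-74.4,110,85))"
```

```text
time_s: 22.95
eef_pos: [0.4487, -0.4173, 0.203]
eef_rot: [-0.002, 0.766, 0.642, 0.0]
wrist_force: [-0.1, -0.4, 0.3]
opening: 0.357
grasp_force: 0.0
cast [401.  64.] 8638 boss [ 600.2 -345.5] [ 604.2 -346.1] [ 72. 128.] top 14.7 flower ((599.7667236328125, -345.24786376953125), 71.8503189086914)
cast [249. 122.] 216 boss [ 450.1 -367.4] [ 449.5 -368.3] [12.  7.] top 22.9 flower ((449.9928283691406, -370.0075988769531), 12.17679214477539)
cast [373. 136.] 55 boss [ 572.1 -406.4] [ 571.3 -406.9] [15.  5.] top 14.7 flower ((572.0974731445312, -407.1590270996094), 7.284059047698975)
cast [256. 170.] 854 boss [ 450.4 -422. ] [ 450.5 -421.5] [18. 18.] top 30.7 flower ((451.36492919921875, -421.08123779296875), 21.23374366760254)
jig 3869 ((600.7967529296875, -346.829833984375), (129.573486328125, 71.67137145996094), 88.9425048828125)
now [ 448.8 -417.4  203.    79.9]
(495, -246, 205, 85) -> [ 0.884  0.078 -0.01  -0.059]
(542.3, -74.4, 205, 85) -> [ 0.875  0.161 -0.     0.   ]
(542.3, -74.4, 110, 85) -> [0.    0.    0.475 0.   ]
```

```bash
python3 -m handwheel '[[[0.22,0.02,0,-0.02],[0.44,0.04,0,-0.04],[0.66,0.06,0,-0.059],[0.884,0.078,-0.01,-0.059],[0.884,0.078,-0.01,-0.059]]]' 30 | tail -2
python3 -m handwheel '[[[0.22,0.04,0,0],[0.44,0.08,0,0],[0.66,0.12,0,0],[0.875,0.161,0,0],[0.875,0.161,0,0],[0.875,0.161,0,0],[0.875,0.161,0,0],[0.875,0.161,0,0]]]' | head -2
python3 -c "
from look import *
print('TOP'); c,W=castings('top'); Z=W[...,2]
m=(Z>10)&(Z<18)&(W[...,0]>550)&(W[...,0]<650)&(W[...,1]>-425)&(W[...,1]<-265); print('jig',m.sum(),cv2.minAreaRect(W[m][:,:2].astype(np.float32)))
print('WR');castings('wrist')
plan((542.3,-74.4,110,85))"
```

```text
opening: 0.356
grasp_force: 0.0
time_s: 24.62
eef_pos: [0.5427, -0.0765, 0.2068]
TOP
cast [21. 61.] 3071 boss [850.6 587.6] [845.3 591.6] [139.  54.] top 112.2 flower ((842.0628051757812, 575.59375), 127.85796356201172)
cast [332.  44.] 4389 boss [ 855.2 -124.8] [ 892.7 -253.8] [ 182. 1164.] top 7.9 flower ((938.3648681640625, -125.60591125488281), 582.8881225585938)
cast [249.  75.] 109 boss [813.4  -3.6] [815.   -3.7] [63. 16.] top 24.0 flower ((813.1046142578125, -6.114696979522705), 33.85515213012695)
cast [378. 155.] 1226 boss [ 599.8 -344.5] [ 596.9 -348. ] [ 67. 126.] top 17.4 flower ((595.3460083007812, -344.93646240234375), 69.85997009277344)
cast [248. 172.] 205 boss [545.4  -8. ] [544.9  -7.4] [17. 15.] top 118.5 flower ((544.2969360351562, -8.000749588012695), 21.100852966308594)
cast [247. 198.] 205 boss [481.3  -5.9] [481.5  -5.9] [17. 14.] top 117.5 flower ((480.85845947265625, -7.33884859085083), 20.74588394165039)
cast [400. 213.] 262 boss [ 449.8 -418.5] [ 450.6 -418.5] [15. 16.] top 33.2 flower ((448.6720886230469, -395.7415771484375), 45.795806884765625)
jig 676 (
[... 477 characters left out ...]
46728515625, -18.43381118774414), 18.1851749420166)
cast [354. 132.] 43 boss [621.  -37.4] [621.  -37.4] [9. 4.] top 99.7 flower ((621.0072021484375, -37.11258316040039), 4.422805309295654)
cast [255. 185.] 1759 boss [542.5 -74.2] [542.5 -73.5] [17. 17.] top 115.3 flower ((543.0125732421875, -73.64171600341797), 21.728351593017578)
cast [349. 188.] 1786 boss [618.1 -83.4] [617.4 -82.7] [18. 18.] top 115.2 flower ((618.382568359375, -82.255126953125), 22.3426456451416)
cast [296. 339.] 83 boss [ 571.4 -304. ] [ 571.2 -304. ] [ 6. 14.] top 14.2 flower ((574.431640625, -306.7261047363281), 10.401718139648438)
now [542.8 -76.1 206.9  84.9]
(542.3, -74.4, 110, 85) -> [ 0.008 -0.003  0.484 -0.001]
```

```bash
python3 -m handwheel '[[[0.005,0,0.12,0],[0.008,0,0.25,0],[0.008,0,0.36,0],[0.008,0,0.44,0],[0.008,0,0.475,0],[0.008,0,0.475,0],[0.008,0,0.475,0]]]' 30 | head -2
python3 -m handwheel '[[[0,0,0,0],[0,0,0,0],[0,0,0,0],[0,0,0,0],[0,0,0,0]]]' 0
python3 -m handwheel '[[[0,0,-0.08,0],[0,0,-0.2,0],[0,0,-0.33,0],[0,0,-0.45,0],[0,0,-0.45,0],[0,0,-0.45,0]]]'
python3 -c "
from look import *
plan((570,-230,202,85),(599.8,-375.6,202,85),(599.8,-375.6,60,85),(599.8,-375.6,30,85))"
```

```text
time_s: 25.6
eef_pos: [0.5437, -0.0739, 0.1128]
time_s: 26.22
eef_pos: [0.5438, -0.0739, 0.113]
eef_rot: [0.001, 0.737, 0.676, 0.0]
wrist_force: [-1.0, 0.5, 6.8]
opening: 0.175
grasp_force: 58.6
time_s: 26.98
eef_pos: [0.5426, -0.0735, 0.2013]
eef_rot: [-0.0, 0.737, 0.676, -0.0]
wrist_force: [-0.1, 0.2, -0.4]
opening: 0.169
grasp_force: 58.6
now [542.6 -73.5 201.3  85. ]
(570, -230, 202, 85) -> [-0.767  0.205 -0.004  0.   ]
(599.8, -375.6, 202, 85) -> [-0.712  0.212 -0.     0.   ]
(599.8, -375.6, 60, 85) -> [0.   0.   0.71 0.  ]
(599.8, -375.6, 30, 85) -> [0.   0.   0.15 0.  ]
```

```bash
python3 -m handwheel '[[[-0.19,0.05,0,0],[-0.38,0.1,0,0],[-0.57,0.15,0,0],[-0.767,0.205,0,0],[-0.767,0.205,0,0]]]' | tail -2
python3 -m handwheel '[[[-0.18,0.05,0,0],[-0.36,0.1,0,0],[-0.54,0.16,0,0],[-0.712,0.212,0,0],[-0.712,0.212,0,0],[-0.712,0.212,0,0]]]' | tail -2
python3 -m handwheel '[[[0,0,0.18,0],[0,0,0.36,0],[0,0,0.53,0],[0,0,0.65,0],[0,0,0.7,0],[0,0,0.71,0],[0,0,0.71,0],[0,0,0.71,0]]]'
python3 -c "
from look import *
plan((599.8,-375.6,32,85))
c,W=castings('top'); np.savez('t',c=c)"
```

```text
opening: 0.175
grasp_force: 58.6
opening: 0.174
grasp_force: 58.7
time_s: 29.35
eef_pos: [0.6012, -0.3763, 0.0614]
eef_rot: [0.001, 0.737, 0.676, 0.0]
wrist_force: [0.7, -0.1, -1.1]
opening: 0.172
grasp_force: 58.7
now [ 601.2 -376.3   61.4   85. ]
(599.8, -375.6, 32, 85) -> [ 0.003 -0.007  0.147  0.   ]
cast [203.  51.] 7553 boss [851.4 587.2] [846.4 591.7] [140.  53.] top 111.2 flower ((842.9699096679688, -22.471710205078125), 692.8260498046875)
cast [249.  74.] 105 boss [814.   -3.6] [815.6  -4.4] [63. 16.] top 23.0 flower ((814.2545166015625, -4.80763053894043), 32.89272689819336)
cast [252. 141.] 201 boss [619.2 -17. ] [619.4 -16.4] [15. 15.] top 116.7 flower ((618.6185302734375, -17.437299728393555), 21.00101089477539)
cast [278. 143.] 197 boss [616.4 -81.5] [616.5 -80.5] [15. 14.] top 118.2 flower ((616.0745849609375, -81.9072265625), 20.3970947265625)
cast [365. 153.] 524 boss [ 577.3 -292.5] [ 609.3 -310.7] [112. 138.] top 16.9 flower ((575.900146484375, -292.4699401855469), 87.82540893554688)
cast [248. 172.] 203 boss [545.6  -7.9] [544.9  -6.7] [17. 14.] top 117.7 flower ((543.8795776367188, -8.888936042785645), 20.49354362487793)
cast [247. 198.] 203 boss [481.2  -6. ] [481.3  -6.4] [17. 14.] top 118.1 flower ((480.80517578125, -7.40035343170166), 20.706344604492188)
```

```bash
python3 -m handwheel '[[[0.003,-0.007,0.03,0],[0.003,-0.007,0.07,0],[0.003,-0.007,0.1,0],[0.003,-0.007,0.125,0],[0.003,-0.007,0.14,0],[0.003,-0.007,0.145,0],[0.003,-0.007,0.148,0],[0.003,-0.007,0.148,0]]]'
```

```text
time_s: 30.4
eef_pos: [0.5993, -0.3751, 0.0311]
eef_rot: [0.0, 0.737, 0.676, 0.0]
wrist_force: [-1.9, 1.8, 5.0]
opening: 0.173
grasp_force: 59.1
```

```bash
python3 -m handwheel '[[[0,0,0,0],[0,0,0,0],[0,0,0,0],[0,0,-0.1,0],[0,0,-0.3,0],[0,0,-0.55,0],[0,0,-0.85,0],[0,0,-0.85,0],[0,0,-0.85,0],[0,0,-0.85,0]]]' 30
cat > jig.py <<'E'
from look import *
c,W=castings('wrist')
Z=W[...,2]
for h in ((599.8,-378),(601.2,-314)):
    dd=np.hypot(W[...,0]-h[0],W[...,1]-h[1])
    for a,b in((5,13),(21,24)):
        z=Z[(dd<30)&(Z>a)&(Z<b)]; print(h,a,b,len(z),np.median(z) if len(z) else "")
    p=W[(dd<30)&(Z>15.3)&(Z<19.5)]; print("petal",len(p),np.median(p[:,2]),cv2.minEnclosingCircle(p[:,:2].astype(np.float32)) if len(p)>5 else "")
plan((575,-230,202,85),(618,-83.4,202,85),(618,-83.4,111,85))
E
python3 jig.py
```

```text
time_s: 31.65
eef_pos: [0.5983, -0.3742, 0.1987]
eef_rot: [-0.001, 0.737, 0.676, -0.0]
wrist_force: [-0.1, -0.4, -0.2]
opening: 0.35
grasp_force: 0.0
cast [281.  85.] 67 boss [ 631.3 -295.9] [ 631.6 -295.6] [6. 7.] top 15.0 flower ((627.3558349609375, -295.2484130859375), 7.4319963455200195)
cast [256. 156.] 5591 boss [ 600.3 -376. ] [ 600.3 -375.4] [18. 18.] top 32.8 flower ((600.3324584960938, -361.4532470703125), 56.877197265625)
cast [115. 169.] 518 boss [ 450.2 -364.8] [ 451.1 -364.3] [12. 12.] top 23.4 flower ((451.8509826660156, -364.1452941894531), 14.351787567138672)
cast [123. 220.] 842 boss [ 450.8 -421.5] [ 451.6 -421. ] [17. 17.] top 30.7 flower ((452.0337219238281, -420.91815185546875), 21.237056732177734)
(599.8, -378) 5 13 1070 7.695223164173315
(599.8, -378) 21 24 12 22.710052014491502
petal 911 16.511805490221242 ((600.3269653320312, -375.66851806640625), 22.586191177368164)
(601.2, -314) 5 13 2815 7.659471458432154
(601.2, -314) 21 24 0 
petal 3 15.523432567480954 
now [ 598.3 -374.3  198.5   85. ]
(575, -230, 202, 85) -> [ 0.709 -0.179 -0.018  0.   ]
(618, -83.4, 202, 85) -> [ 0.749  0.15  -0.     0.   ]
(618, -83.4, 111, 85) -> [0.    0.    0.455 0.   ]
```

The first casting is fully seated: boss top at 32.8 mm against 33 mm expected. Now the second.

```bash
python3 -m handwheel '[[[0.18,-0.04,0,0],[0.36,-0.09,0,0],[0.54,-0.13,0,0],[0.709,-0.179,-0.018,0],[0.709,-0.179,-0.018,0]]]' 30 | tail -2
python3 -m handwheel '[[[0.19,0.04,0,0],[0.38,0.08,0,0],[0.57,0.11,0,0],[0.749,0.15,0,0],[0.749,0.15,0,0],[0.749,0.15,0,0],[0.749,0.15,0,0],[0.749,0.15,0,0]]]' | head -2
python3 -c "
from look import *
castings('wrist')
plan((618,-83,111,85))"
```

```text
opening: 0.352
grasp_force: 0.0
time_s: 33.33
eef_pos: [0.6185, -0.085, 0.2038]
cast [ 64. 105.] 2445 boss [482.5  -8. ] [483.9  -7.7] [18. 17.] top 115.2 flower ((483.582763671875, -7.828052043914795), 21.946298599243164)
cast [267.  82.] 41 boss [633.5  -4.9] [634.1  -4.6] [8. 4.] top 99.6 flower ((633.4283447265625, -5.420143127441406), 4.495825290679932)
cast [148. 106.] 1668 boss [546.3  -9.7] [547.   -9.7] [18. 17.] top 115.3 flower ((546.8892211914062, -10.332741737365723), 21.630552291870117)
cast [247. 121.] 589 boss [618.8 -24.7] [618.9 -25.1] [11.  5.] top 115.3 flower ((617.0181884765625, -29.698862075805664), 14.13054084777832)
cast [255. 186.] 1806 boss [618.2 -83.4] [618.  -82.7] [17. 17.] top 115.2 flower ((618.4794311523438, -82.61052703857422), 21.65142059326172)
cast [259. 333.] 1448 boss [ 601.9 -297.8] [ 606.5 -290.8] [66. 36.] top 14.1 flower ((602.763916015625, -297.4770202636719), 35.65665054321289)
cast [147. 378.] 156 boss [595.5 -73.7] [595.9 -73.6] [3. 3.] top 280.2 flower ((517.6857299804688, -219.1422119140625), 166.73532104492188)
now [618.5 -84.8 203.9  84.9]
(618, -83, 111, 85) -> [ 0.009 -0.003  0.464 -0.001]
```

```bash
python3 -m handwheel '[[[0.005,0,0.12,0],[0.008,0,0.25,0],[0.008,0,0.36,0],[0.008,0,0.43,0],[0.008,0,0.46,0],[0.008,0,0.46,0],[0.008,0,0.46,0]]]' 30 | head -2
python3 -m handwheel '[[[0,0,0,0],[0,0,0,0],[0,0,0,0],[0,0,0,0],[0,0,0,0]]]' 0
python3 -m handwheel '[[[0,0,-0.08,0],[0,0,-0.2,0],[0,0,-0.33,0],[0,0,-0.45,0],[0,0,-0.45,0],[0,0,-0.45,0]]]'
python3 -c "
from look import *
plan((610,-200,202,85),(601.2,-311.6,202,85),(601.2,-311.6,60,85))"
```

```text
time_s: 34.25
eef_pos: [0.6195, -0.0825, 0.1129]
time_s: 34.88
eef_pos: [0.6195, -0.0825, 0.1131]
eef_rot: [0.001, 0.737, 0.676, 0.0]
wrist_force: [-0.2, 0.8, 5.6]
opening: 0.172
grasp_force: 58.7
time_s: 35.62
eef_pos: [0.6182, -0.0821, 0.2011]
eef_rot: [-0.001, 0.737, 0.676, -0.0]
wrist_force: [0.6, 0.1, -1.0]
opening: 0.172
grasp_force: 58.6
now [618.2 -82.1 201.1  85. ]
(610, -200, 202, 85) -> [-0.591  0.01  -0.005  0.   ]
(601.2, -311.6, 202, 85) -> [-0.56   0.005 -0.     0.   ]
(601.2, -311.6, 60, 85) -> [0.   0.   0.71 0.  ]
```

```bash
python3 -m handwheel '[[[-0.15,0,0,0],[-0.3,0,0,0],[-0.45,0.005,0,0],[-0.591,0.01,0,0],[-0.591,0.01,0,0]]]' | tail -2
python3 -m handwheel '[[[-0.14,0,0,0],[-0.28,0,0,0],[-0.42,0,0,0],[-0.56,0.005,0,0],[-0.56,0.005,0,0],[-0.56,0.005,0,0]]]' | tail -2
python3 -m handwheel '[[[0,0,0.18,0],[0,0,0.36,0],[0,0,0.53,0],[0,0,0.65,0],[0,0,0.7,0],[0,0,0.71,0],[0,0,0.71,0],[0,0,0.71,0]]]'
python3 -c "
from look import *
plan((601.2,-312,32,85))"
```

```text
opening: 0.174
grasp_force: 58.6
opening: 0.171
grasp_force: 58.6
time_s: 38.0
eef_pos: [0.6025, -0.3124, 0.0613]
eef_rot: [0.001, 0.737, 0.676, 0.0]
wrist_force: [0.5, 0.3, -1.1]
opening: 0.171
grasp_force: 58.6
now [ 602.5 -312.4   61.3   85. ]
(601.2, -312, 32, 85) -> [ 0.001 -0.007  0.147  0.   ]
```

```bash
python3 -m handwheel '[[[0.001,-0.007,0.03,0],[0.001,-0.007,0.07,0],[0.001,-0.007,0.1,0],[0.001,-0.007,0.125,0],[0.001,-0.007,0.14,0],[0.001,-0.007,0.145,0],[0.001,-0.007,0.148,0],[0.001,-0.007,0.148,0]]]'
python3 -m handwheel '[[[0,0,0,0],[0,0,0,0],[0,0,0,0],[0,0,-0.1,0],[0,0,-0.3,0],[0,0,-0.55,0],[0,0,-0.85,0],[0,0,-0.85,0],[0,0,-0.85,0],[0,0,-0.85,0]]]' 30 
python3 jig.py
```

```text
time_s: 39.0
eef_pos: [0.6007, -0.3117, 0.0312]
eef_rot: [0.0, 0.737, 0.676, 0.0]
wrist_force: [-2.3, 1.0, 5.7]
opening: 0.173
grasp_force: 59.0
time_s: 40.25
eef_pos: [0.5996, -0.311, 0.1989]
eef_rot: [-0.001, 0.737, 0.676, -0.0]
wrist_force: [-0.1, 0.4, -0.5]
opening: 0.348
grasp_force: 0.0
cast [476.   2.] 84 boss [ 754.7 -193.7] [ 754.  -193.4] [13.  4.] top 101.0 flower ((754.6595458984375, -192.133544921875), 6.4711384773254395)
cast [260. 194.] 7048 boss [ 604.2 -343.2] [ 601.4 -340.6] [25. 82.] top 33.2 flower ((600.7351684570312, -345.3039855957031), 71.21226501464844)
cast [127. 224.] 426 boss [ 450.8 -364.6] [ 451.7 -363.3] [12. 12.] top 22.8 flower ((451.7908630371094, -364.0149230957031), 14.341568946838379)
cast [134. 268.] 607 boss [ 502.1 -358.9] [ 462.7 -405. ] [121. 126.] top 30.5 flower ((497.67828369140625, -361.64666748046875), 92.07067108154297)
(599.8, -378) 5 13 885 7.681812277070432
(599.8, -378) 21 24 21 22.621434776150195
petal 752 16.460704596908517 ((599.3536376953125, -379.716552734375), 26.191715240478516)
(601.2, -314) 5 13 1071 7.685560005041115
(601.2, -314) 21 24 11 22.05474607941216
petal 917 16.50306632029347 ((601.0508422851562, -309.5162353515625), 25.249113082885742)
now [ 599.6 -311.   198.6   85. ]
(575, -230, 202, 85) -> [ 0.393 -0.158 -0.017  0.   ]
(618, -83.4, 202, 85) -> [ 0.749  0.15  -0.     0.   ]
(618, -83.4, 111, 85) -> [0.    0.    0.455 0.   ]
```

Both castings are seated. I'll move to the bar, and check the dish, castings and bar from both cameras.

```bash
python3 -m handwheel '[[[0.1,0.08,0,0.1],[0.2,0.16,0,0.22],[0.3,0.23,0,0.34],[0.43,0.3,0,0.46],[0.43,0.3,0,0.5],[0.43,0.3,0,0.5]]]' 40 | tail -2
python3 -c "
from h import *
plan((530.6,-235,200,-5))"
```

```text
opening: 0.468
grasp_force: 0.0
now [ 667.3 -230.4  198.7   42.1]
(530.6, -235, 200, -5) -> [-0.522 -0.441 -0.006  0.548]
```

```bash
python3 -m handwheel '[[[-0.1,-0.08,0,0.1],[-0.2,-0.17,0,0.22],[-0.3,-0.26,0,0.34],[-0.4,-0.35,0,0.46],[-0.522,-0.441,0,0.548],[-0.522,-0.441,0,0.548],[-0.522,-0.441,0,0.548],[-0.522,-0.441,0,0.548],[-0.522,-0.441,0,0.548]]]' 40
cat > chk.py <<'E'
from look import *
c,W=castings('top'); save('t'+sys.argv[1],c,1.5); Z=W[...,2]
m=(Z>44)&(Z<56)&(W[...,0]>400)&(W[...,0]<720)&(W[...,1]>52)&(W[...,1]<200)
p=W[m][:,:2]; r=cv2.minAreaRect(p.astype(np.float32)); print("dish",r)
q=p[(p[:,1]>(p[:,0]-558)*-.087+150)&(abs(p[:,0]-558)<110)]; l=linefit(q); print("far wall",len(q),l[0],angmod(l[1]))
E
python3 chk.py 3
python3 - <<'E'
from look import *
c,rz,K,P=snap('wrist'); W=cloud(rz,K,P)*1000; Z=W[...,2]; save('w4',c,1.3)
m=(Z>80)&(Z<104)&(W[...,0]>490)&(W[...,0]<570)&(W[...,1]>-235)&(W[...,1]<-200)
p=W[m]; print("bar",len(p)); l=linefit(p[:,:2]); print(l[0],angmod(l[1]),p.min(0),p.max(0))
E
```

```text
time_s: 42.18
eef_pos: [0.5315, -0.2354, 0.2001]
eef_rot: [-0.0, 0.999, -0.044, -0.0]
wrist_force: [-0.2, -0.4, 0.1]
opening: 0.468
grasp_force: 0.0
cast [20. 62.] 2969 boss [851.2 587.1] [846.5 591.1] [141.  54.] top 112.5 flower ((841.2354736328125, 589.6207275390625), 117.6123275756836)
cast [331.  45.] 4414 boss [ 857.7 -120.2] [ 889.2 -255.8] [ 177. 1173.] top 8.0 flower ((932.245849609375, -120.31594848632812), 587.5894165039062)
cast [249.  74.] 107 boss [813.9  -4.9] [815.2  -4.8] [63. 18.] top 22.7 flower ((814.5927734375, -6.104398250579834), 33.06166076660156)
cast [139.  68.] 51 boss [834.2 290.8] [834.4 289.7] [26. 15.] top 15.4 flower ((835.1339111328125, 289.78302001953125), 14.929389953613281)
cast [252. 142.] 202 boss [619.  -15.8] [619.3 -16.1] [15. 17.] top 117.2 flower ((618.705810546875, -17.429059982299805), 21.018606185913086)
cast [248. 172.] 205 boss [544.3  -7.9] [544.7  -7.2] [14. 14.] top 117.9 flower ((544.3421020507812, -8.784250259399414), 21.047388076782227)
cast [247. 198.] 204 boss [481.1  -5.9] [481.1  -5.9] [17. 14.] top 117.4 flower ((480.7745361328125, -7.431296348571777), 20.775314331054688)
dish ((558.8742065429688, 119.67903137207031), (263.3345947265625, 132.93759155273438), 0.17727749049663544)
far wall 176 [557.80963 164.88234] -5.0709443
bar 1179
[ 531.8889  -217.13727] -5.3351912 [ 490.03717858 -225.19935504   88.22160688] [ 569.95462887 -208.61867976   97.17515637]
```

View pics/t3.png

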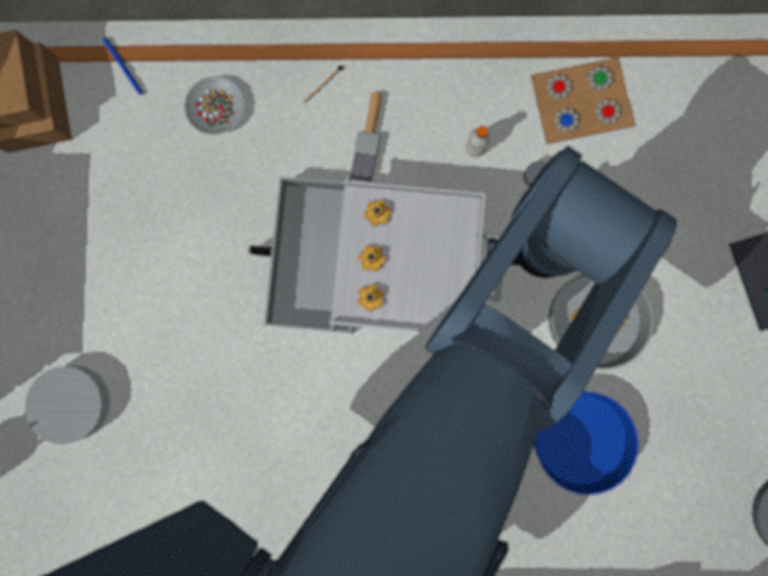

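The top view shows the dish still in place and square (fitted heading −5.07°), three good castings near the lip and both rejects in the pan. The bar is at about (532,−217) mm. I'll descend and pinch it.

```bash
python3 - <<'E'
from h import *
plan((531.7,-216.7,80,-5.2))
def t(a,b,n):
    for k in range(1,n+1):
        q=a+(b-a)*k/n; print(f"[0,{-(np.cos(a)-np.cos(q))*1.325:.3f},{-(np.sin(q)-np.sin(a))*1.325:.3f},0]",end=",")
    print()
t(0,.4,10);t(.4,.6,10);t(.6,.8,10);t(.8,.95,10);t(.95,.6,10);t(.6,.3,10);t(.3,0,10)
E
python3 -m handwheel '[[[0,-0.03,0,0],[0,-0.06,0,0],[0,-0.093,0.1,0],[0,-0.093,0.25,0],[0,-0.093,0.4,0],[0,-0.093,0.5,0],[0,-0.093,0.57,0],[0,-0.093,0.6,0],[0,-0.093,0.6,0],[0,-0.093,0.6,0]]]' 26
python3 -c "
from h import *
plan((531.7,-216.7,80,-5.2))"
```

```text
now [ 531.3 -235.4  200.1   -5. ]
(531.7, -216.7, 80, -5.2) -> [-0.006 -0.093  0.6    0.002]
[0,-0.001,-0.053,0],[0,-0.004,-0.106,0],[0,-0.010,-0.159,0],[0,-0.017,-0.211,0],[0,-0.026,-0.263,0],[0,-0.038,-0.315,0],[0,-0.052,-0.366,0],[0,-0.067,-0.417,0],[0,-0.085,-0.467,0],[0,-0.105,-0.516,0],
[0,-0.011,-0.024,0],[0,-0.022,-0.048,0],[0,-0.033,-0.072,0],[0,-0.045,-0.096,0],[0,-0.058,-0.119,0],[0,-0.071,-0.142,0],[0,-0.084,-0.165,0],[0,-0.098,-0.188,0],[0,-0.112,-0.210,0],[0,-0.127,-0.232,0],
[0,-0.015,-0.022,0],[0,-0.031,-0.043,0],[0,-0.047,-0.064,0],[0,-0.063,-0.085,0],[0,-0.080,-0.105,0],[0,-0.097,-0.126,0],[0,-0.115,-0.145,0],[0,-0.133,-0.165,0],[0,-0.152,-0.184,0],[0,-0.170,-0.202,0],
[0,-0.014,-0.014,0],[0,-0.029,-0.027,0],[0,-0.044,-0.041,0],[0,-0.059,-0.054,0],[0,-0.074,-0.066,0],[0,-0.089,-0.079,0],[0,-0.105,-0.092,0],[0,-0.120,-0.104,0],[0,-0.136,-0.116,0],[0,-0.152,-0.127,0],
[0,0.037,0.028,0],[0,0.073,0.057,0],[0,0.109,0.087,0],[0,0.143,0.118,0],[0,0.176,0.151,0],[0,0.208,0.184,0],[0,0.238,0.219,0],[0,0.268,0.255,0],[0,0.296,0.292,0],[0,0.323,0.330,0],
[0,0.022,0.033,0],[0,0.043,0.067,0],[0,0.063,0.101,0],[0,0.082,0.136,0],[0,0.100,0.172,0],[0,0.116,0.208,0],[0,0.132,0.244,0],[0,0.146,0.281,0],[0,0.160,0.319,0],[0,0.172,0.357,0],
[0,0.011,0.038,0],[0,0.021,0.077,0],[0,0.030,0.115,0],[0,0.038,0.154,0],[0,0.044,0.194,0],[0,0.050,0.233,0],[0,0.054,0.272,0],[0,0.057,0.312,0],[0,0.059,0.352,0],[0,0.059,0.392,0],
time_s: 43.52
eef_pos: [0.5333, -0.2174, 0.0812]
eef_rot: [0.0, 0.999, -0.044, 0.001]
wrist_force: [0.3, -0.4, -0.3]
opening: 0.303
grasp_force: 0.0
now [ 533.3 -217.4   81.2   -5.1]
(531.7, -216.7, 80, -5.2) -> [-0.008 -0.003  0.006  0.002]
```

```bash
python3 -m handwheel '[[[0,0,0,0],[0,0,0,0],[0,0,0,0],[0,0,0,0],[0,0,0,0],[0,0,0,0]]]' 0
python3 -m handwheel '[[[0,0,-0.026,0],[0,-0.001,-0.053,0],[0,-0.002,-0.08,0],[0,-0.004,-0.106,0],[0,-0.007,-0.132,0],[0,-0.01,-0.159,0],[0,-0.01,-0.159,0],[0,-0.01,-0.159,0]]]'
python3 -c "
from h import *
print(ctrl.get_obs()['torque'].round(2))
c,rz,K,P=snap('top'); np.savez('tt',c=c,rz=rz,K=K,P=P); W=cloud(rz,K,P)*1000
m=(abs(W[...,0]-540)<60)&(W[...,1]>-110)&(W[...,1]<-35)&(W[...,2]>85)&(W[...,2]<200); p=W[m]; A=np.c_[p[:,:2],np.ones(len(p))]; print(len(p),np.linalg.lstsq(A,p[:,2],rcond=None)[0])"
```

```text
time_s: 44.28
eef_pos: [0.5332, -0.217, 0.0812]
eef_rot: [0.0, 0.999, -0.044, 0.001]
wrist_force: [-1.0, 2.1, 5.8]
opening: 0.092
grasp_force: 58.6
time_s: 45.28
eef_pos: [0.5332, -0.2152, 0.1122]
eef_rot: [0.0, 0.999, -0.044, 0.0]
wrist_force: [7.0, -0.4, -3.5]
opening: 0.085
grasp_force: 58.5
[-0.11 -0.85 -0.05]
1542 [-1.22353070e-02 -1.16549056e-01  1.02535640e+02]
```

```bash
python3 -m handwheel '[[[0,-0.007,-0.052,0],[0,-0.017,-0.105,0],[0,-0.024,-0.137,0],[0,-0.032,-0.169,0],[0,-0.041,-0.201,0],[0,-0.05,-0.233,0],[0,-0.06,-0.265,0],[0,-0.071,-0.296,0],[0,-0.083,-0.327,0],[0,-0.095,-0.357,0]]]'
python3 -m handwheel '[[[0,-0.011,-0.024,0],[0,-0.022,-0.048,0],[0,-0.033,-0.072,0],[0,-0.045,-0.096,0],[0,-0.058,-0.119,0],[0,-0.071,-0.142,0],[0,-0.084,-0.165,0],[0,-0.098,-0.188,0],[0,-0.112,-0.21,0],[0,-0.127,-0.232,0]]]'
python3 -m handwheel '[[[0,0,0,0],[0,0,0,0]]]' | head -2
python3 -c "
from look import *
castings('top')"|grep -v '8[0-9][0-9]\.'
```

```text
time_s: 46.58
eef_pos: [0.5349, -0.1971, 0.1838]
eef_rot: [0.001, 0.999, -0.044, 0.001]
wrist_force: [6.3, -2.9, -3.9]
opening: 0.092
grasp_force: 58.3
time_s: 47.82
eef_pos: [0.5373, -0.1727, 0.2306]
eef_rot: [0.002, 0.999, -0.044, 0.001]
wrist_force: [5.8, -4.8, -1.7]
opening: 0.087
grasp_force: 58.4
time_s: 48.08
eef_pos: [0.5373, -0.1727, 0.2307]
cast [196. 141.] 128 boss [632.2 125.3] [630.4 125.9] [19.  8.] top 43.5 flower ((632.238525390625, 134.92909240722656), 19.918540954589844)
cast [193. 170.] 131 boss [555.2 132.9] [556.7 132.1] [15. 11.] top 44.0 flower ((556.9332275390625, 140.84336853027344), 19.695375442504883)
cast [190. 194.] 135 boss [494.8 139.8] [494.4 140.1] [28. 11.] top 42.5 flower ((494.0377197265625, 149.04408264160156), 20.88243293762207)
cast [400. 213.] 265 boss [ 449.8 -418.9] [ 450.8 -419. ] [15. 17.] top 33.0 flower ((448.6771545410156, -394.4140930175781), 45.8743782043457)
```

All three castings have already gone into the dish at 0.6 rad. I'll lower the tray again, slowly.

```bash
python3 -m handwheel '[[[0,0.022,0.033,0],[0,0.043,0.067,0],[0,0.063,0.101,0],[0,0.082,0.136,0],[0,0.1,0.172,0],[0,0.116,0.208,0],[0,0.132,0.244,0],[0,0.146,0.281,0],[0,0.16,0.319,0],[0,0.172,0.357,0]]]'
python3 -m handwheel '[[[0,0.011,0.038,0],[0,0.021,0.077,0],[0,0.03,0.115,0],[0,0.038,0.154,0],[0,0.044,0.194,0],[0,0.05,0.233,0],[0,0.054,0.272,0],[0,0.057,0.312,0],[0,0.059,0.352,0],[0,0.06,0.375,0]]]'
python3 -m handwheel '[[[0,0,0.006,0],[0,0,0.012,0],[0,0,0.016,0],[0,0,0.016,0],[0,0,0.016,0]]]'
```

```text
time_s: 49.38
eef_pos: [0.5342, -0.2059, 0.1585]
eef_rot: [0.0, 0.999, -0.044, 0.001]
wrist_force: [4.0, -3.1, 0.2]
opening: 0.089
grasp_force: 59.5
time_s: 50.62
eef_pos: [0.5332, -0.2169, 0.0842]
eef_rot: [-0.0, 0.999, -0.044, 0.0]
wrist_force: [-5.9, 7.4, 32.0]
opening: 0.09
grasp_force: 62.0
time_s: 51.25
eef_pos: [0.5332, -0.2169, 0.0842]
eef_rot: [-0.0, 0.999, -0.044, 0.0]
wrist_force: [-8.2, 6.7, 30.1]
opening: 0.089
grasp_force: 61.8
```

```bash
python3 -m handwheel '[[[0,0,0,0],[0,0,0,0],[0,0,0,0],[0,0,0,0],[0,0,-0.05,0],[0,0,-0.15,0],[0,0,-0.35,0],[0,0,-0.6,0],[0,0,-0.85,0],[0,0,-0.85,0]]]' 26
python3 -m handwheel '[[[0,0.1,-0.15,0],[0,0.3,-0.3,0],[0,0.5,-0.4,0],[0,0.7,-0.4,0],[-0.2,0.9,-0.4,0],[-0.4,1,-0.4,0],[-0.6,1,-0.4,0],[-0.8,1,-0.4,0],[-0.8,1,-0.4,0]]]'|head -2
python3 chk.py 4 | grep -v '8[0-9][0-9]\.'
python3 - <<'E'
from look import *
c,W=castings('scene'); save('s4',c[60:330,120:500],2)
d=np.load('top.npz')
c,rz,K,P=snap('top'); W=cloud(rz,K,P)*1000
m=(abs(W[...,0]-540)<60)&(W[...,1]>-110)&(W[...,1]<-35)&(W[...,2]>80)&(W[...,2]<200); p=W[m]; A=np.c_[p[:,:2],np.ones(len(p))]; print("tray plane",len(p),np.linalg.lstsq(A,p[:,2],rcond=None)[0].round(3),p[:,2].mean())
E
```

```text
time_s: 52.5
eef_pos: [0.5351, -0.2186, 0.2565]
eef_rot: [0.003, 0.999, -0.044, 0.004]
wrist_force: [0.6, 0.0, -1.2]
opening: 0.306
grasp_force: 0.0
time_s: 53.62
eef_pos: [0.3536, -0.4019, 0.3298]
cast [196. 141.] 133 boss [636.2 124.6] [631.9 125. ] [26.  8.] top 44.1 flower ((631.80712890625, 134.33204650878906), 19.905933380126953)
cast [378. 155.] 1230 boss [ 600.9 -341.7] [ 600.5 -339.8] [16. 79.] top 34.2 flower ((600.0464477539062, -344.2716064453125), 68.23711395263672)
cast [191. 182.] 274 boss [527.  136.2] [524.5 135.4] [88. 17.] top 44.1 flower ((524.625244140625, 147.66844177246094), 51.42719268798828)
cast [400. 213.] 276 boss [ 449.8 -419.6] [ 451.  -419.3] [15. 16.] top 31.8 flower ((448.6972351074219, -395.103515625), 47.16782760620117)
dish ((558.7579345703125, 122.42253112792969), (138.66085815429688, 262.7682800292969), 89.97140502929688)
far wall 176 [532.96295 167.02077] -5.270755
cast [101.  30.] 7885 boss [  267.3 -1097.1] [  255.7 -1312.7] [ 528. 1099.] top 255.8 flower ((62.11140441894531, -1204.586669921875), 801.4749755859375)
cast [494.  24.] 1823 boss [
[... 648 characters left out ...]
72900390625, 147.66287231445312), 18.768232345581055)
cast [304. 250.] 119 boss [556.9 133.2] [558.8 132.6] [18. 12.] top 44.7 flower ((544.941162109375, 126.75540161132812), 35.546852111816406)
cast [278. 265.] 124 boss [635.4 127.7] [634.5 126.8] [24. 11.] top 44.6 flower ((634.1307983398438, 133.24440002441406), 19.740461349487305)
cast [172. 282.] 88 boss [820.1  -1.5] [ 8.187e+02 -5.000e-01] [65. 18.] top 23.4 flower ((820.1361083984375, -4.198322772979736), 33.071922302246094)
cast [253. 378.] 221 boss [845.4 276.9] [843.8 278.1] [42. 50.] top 16.1 flower ((841.8184204101562, 276.7415771484375), 25.963891983032227)
tray plane 1513 [ 3.0000e-03 -1.0000e-03  8.8719e+01] 90.17445077985982
```

View pics/t4.png

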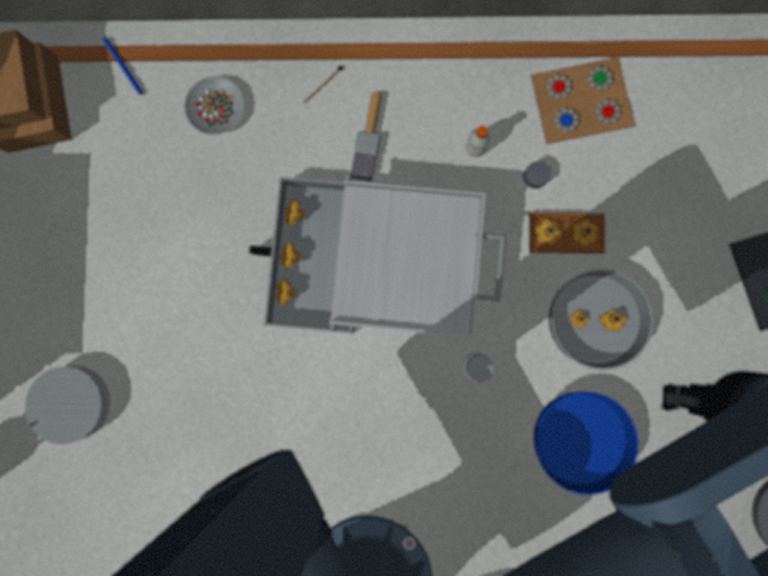

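View pics/s4.png

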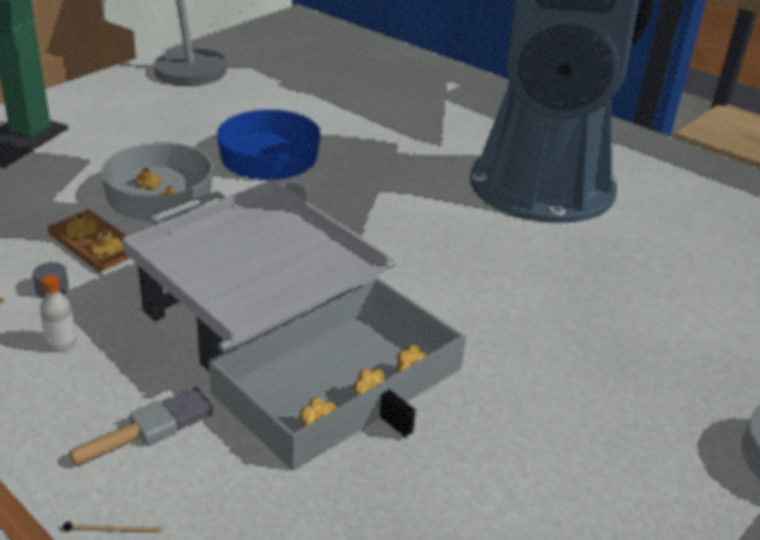

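The top view shows the tray level at (410,258), three castings inside the dish at (290,250), two in the block at (548,232) and (585,232), and both rejects in the steel pan at (580,318) and (612,320). The scene view agrees. The glue, brush, jar and reel are where they were, and the arm is clear. I'll hand it in.

```bash
python3 -m handwheel '[[[0,0,0,0],[0,0,0,0],[0,0,0,0],[0,0,0,0]]]' | head -1; python3 -c "
from bench import ctrl
print(ctrl.hand_in())"
```

```text
time_s: 54.28
the job is handed in; nothing more can be done
None
```

I handed the job in at about 54 s with no verdict returned: the dish is square under the lip, both misshapen castings are in the scrap pan, two good ones are fully seated in the block, and the other three slid into the dish, where they lean on its far wall below the rim, with the tray lowered level again.

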